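Slide the watch movement to the red stop

ROBOT

A 7-joint arm with a two-finger parallel gripper is mounted at the origin on the work surface. World frame = base frame: x ahead of the robot, y to its left, z up, the work surface at z = 0. Lengths are in m, angles in rad, forces in N, time in s.
With the tool pointing down it reaches from about 0.4 to 0.85 m from the base axis. Payload 4.4 kg.
Tool frame: the origin (TCP) lies between the finger pads; the fingertips stand 8 mm ahead of it and the grasp point (between the pads) lies 11 mm behind it; z points along the fingers, y is the line along which they close (so a half turn about z gives the same grasp; the last joint's range is limited). The gripper opens to 94 mm and grips with 3 to 60 N. Pads are 16 mm wide; open, the fingers measure 119 mm over their backs; the gripper's body (75 mm by 177 mm) begins 78 mm behind the grasp point.
Start: joints at [-1.204, 0.628, 0.038, 1.517, -0.027, 0.996, -0.02], TCP at [0.273, 0.59, 0.213] pointing down, gripper open.
Joint ranges: [-3.06, 3.06], [-0.37, 2.12], [-1.25, 1.32], [0.18, 2.47], [-1.1, 4.24], [0.23, 1.98], [-2.94, 2.94]. Speed limits (rad/s): [2.57, 2.57, 3.14, 3.14, 3.14, 3.14, 3.14].

INTERFACE

Orientations are given as a unit quaternion [x, y, z, w].
In Python, from bench import telemetry, viewer, order gives the robot as it stands. The module is installed in compiled form; this text tells all that it offers.
- The arm moves only by the shell command python3 -m pendant 'ROWS' [OPENING] [FORCE]. ROWS is JSON, a list of rows, each a list of 4 numbers: the shift along the tool's x, y, z in m, then the turn about the tool's z in rad. A call has 1 to 12 rows; each row is the pose to reach, as a shift and turn from the pose commanded when the call began, along the tool's axes at that moment; what a row does not reach only later rows make up. A row lasts 1/8 s, in which the tool goes at most 62.5 mm and 10.7 degrees, less where a joint would pass 70% of its speed; a pose out of reach is approached as far as the arm can. A call with a gripper value outside its range is refused whole. OPENING is the closure, from 0 (fully open) to 1 (shut), set as the call begins (- or left out, the last holds). The fingers move at their own pace and stop on an object; FORCE is the grip in N (left out, the last holds). Time passes only in rows, so rows that repeat a pose let the fingers close. It gives the time, the measured TCP pose, the force, the opening and the grip force at its end, in the units of the state.
- telemetry.sense(): the state, without advancing time (a new reading comes with each control period).
- viewer.grab_frame(name): name is "scene" or "top" or "wrist"; returns (picture, depth): 384x512x3 uint8, red, green, blue; 384x512 float32, m along the optical axis (not along the pixel's ray), 0 where there is no reading.
- viewer.camera_info(name): a dict with "K" (3x3 intrinsics, pixels), "D" ([k1, k2, p1, p2, k3] as OpenCV has them; the pictures are not rectified), "world_from_camera" (4x4, takes a point from camera to world coordinates). Camera axes: x right, y up, looking along -z (the intrinsics and any distortion apply to the point x, -y, -z); pixel columns grow to the right and rows downward; lengths in m; the calibration is good to about 2 mm. A picture is of the moment at which its call begins: read the wrist's pose just before it. camera_info takes no time and is no camera call; for the wrist camera it gives the pose at the moment of the call.
- order.close_job(): hands the job in; it is judged then, once.
Trained networks look in the newest picture that a camera, given by its name, has taken for a name from the list of things; names that differ only in an ending like _2 or _b are one class to them, and where a whole thing is asked for, a point or a joint stands for the part that bears it (a point fixed in the world has none). Each returns a list of dicts, best first, with "score" (0 to 1); they miss things now and then, are a little off and sometimes report something else, mostly with a low value. They report only what shows in the picture. A call takes as long as a camera call.
- viewer.look_for(camera, label): "rect" ([left, top, right, bottom] in pixels, round what is visible of it).
The state is a dict: "clock": time; "qpos": joint angles; "dq": joint speeds; "joint_efforts": joint torques, N m; "eef_pos": TCP position; "ee_rot": TCP orientation; "contact_force": force on the tool from outside, world axes, zero at the start; "torque": the same for the moment, N m; "finger_gap": opening from 0.0 (shut) to 1.0 (fully open); "finger_force": force on a finger pad.
Only numpy, scipy, OpenCV 4.12 (cv2) and the standard library are available. Lean on these libraries where they do the work, as an engineer would, in place of code of your own. Each camera call takes 0.05 s, during which the arm holds its last target. There are 200 camera calls.

TASK

On the watchmaker's bench slide, press down the yellow pad in the middle of the blue carriage to free its brake, and keep it pressed while you push the carriage along the rail until it rests against the red stop. Then let go, so that the pad springs up and the brake holds the carriage there. Use only the fingertips: pick nothing up, and leave the other things on the bench where they are.

Things in the scene. Friction and masses are not known exactly. Their poses are not given: they have to be found in the camera images.
- rail: bench slide fixed to the bench: dark base plate 150 x 360 x 6 mm with an aluminium T-slot rail 68 mm wide on it, top 22 mm above the bench. The rail runs along this body's y axis; x points across it, to the side where the carriage carries the movement. Origin on the bench under the rail's centre line, half-way along. It may stand turned on the bench.
- carriage (a joint): travel of the carriage along the rail's +y from the rail's middle, m. While the pad is up the brake holds it against about 15 N; with the pad pressed 1 mm or more it slides with about 1 N. The stops block it.
- carriage_mid (a point): centre of the carriage's blue block (60 mm across the rail, 90 mm along it, 14 mm high), on the rail's centre line 30 mm above the bench. An outrigger on the rail's +x side carries a round holder with a brass watch movement, its centre 64 mm off, its top 54 mm above the bench.
- pad (a joint): how far the yellow brake pad is pressed down, m: 0 up (braking), 0.006 fully down. A spring resists with 10 N at first and 12.4 N fully down, and lifts the pad again when let go.
- pad_top (a point): middle of the yellow pad's flat top, 51 mm above the bench when up, right over carriage_mid. The pad is 40 mm across the rail and 38 mm along it, and moves straight down. Two black cheeks of the carriage, 5 mm thick, stand at its ends, 40 mm apart inside, their tops 58 mm above the bench (7 mm above the pad when it is up), so that a fingertip pressing the pad between them can push the carriage either way along the rail.
- stop_red: red stop clamped on the rail: block 64 mm across the rail, 20 mm along it, 20 mm high, with a round screw head 8 mm high on it. Origin at the centre of its underside, on the rail's centre line 22 mm above the bench. It may be at either end of the rail. When the carriage rests against it their centres are 55 mm apart along the rail.
- stop_grey: grey stop of the same size with a steel screw head, clamped at the other end of the rail; not the one wanted.
- loupe: black eyepiece loupe, a cone 34 mm across and 30 mm high, standing loose in front of the slide; origin at the centre of its underside
- oil_pot: steel oil pot with brass lid, 34 mm across and 30 mm high, standing loose in front of the slide; origin at the centre of its underside
- wheel: toothed brass clock wheel, 53 mm across, 4 mm thick, with a 16 mm high arbor, lying loose behind the slide; origin at the centre of its underside
- tray: stainless tray 220 x 170 x 35 mm full of brass wheels, loose on the right of the bench; origin at the centre of its underside
- carton: yellow carton 70 x 90 x 60 mm, loose on the left of the bench; origin at the centre of its underside
- screwdriver: wood-handled screwdriver 170 mm long, lying loose on the left of the bench; origin under its middle
- jar: small amber glass jar with white cap, 44 mm across, 50 mm high, loose on the right of the bench; origin at the centre of its underside

How it is judged:
By the outcome, as a careful person would: the job done as asked, in the order asked, and still so for the second after the job is handed in, with the robot touching nothing.
It also fails if it takes over 37 s, if anything falls off the work surface, if the arm or the gripper's body presses on something with over 40 N, if the wrist force passes 120 N, or if a joint passes its speed limit or range.

## Working session

There is one attempt and no reset: what is moved stays moved. The work goes in short steps, Python scripts to look and compute and a shell command to move; the robot and the scene stay as the last step left them, time stands still between calls to the robot, and variables do not carry over. Pictures are saved under pics/ and viewed, at most 10 in all, crops included, and the job is handed in when it is done.

```bash
mkdir -p pics; cat > h.py <<'E'
import numpy as np,cv2
from bench import telemetry,viewer,order
def cloud(cam):
    im,d=viewer.grab_frame(cam); c=viewer.camera_info(cam)
    K=np.array(c["K"]);D=np.array(c["D"]);T=np.array(c["world_from_camera"])
    v,u=np.mgrid[0:384,0:512]
    n=cv2.undistortPoints(np.stack([u,v],-1).reshape(-1,1,2).astype(float),K,D).reshape(384,512,2)
    P=np.stack([n[...,0]*d,-n[...,1]*d,-d],-1)@T[:3,:3].T+T[:3,3]
    P[d==0]=np.nan
    return im,P
E
python3 - <<'E'
from h import *
s=telemetry.sense();print(s["clock"],s["eef_pos"],s["ee_rot"],s["finger_gap"])
ims=[]
for c in("scene","top"):
    im,P=cloud(c);np.save(c+".npy",P);cv2.imwrite(f"{c}_raw.png",im[...,::-1]);cv2.imwrite(f"pics/{c}1.png",im[...,::-1])
    for l in("stop_red","stop_grey","pad_top","carriage_mid"):
        r=viewer.look_for(c,l)
        for q in r[:1]:
            a=[int(x) for x in q["rect"]];u,v=(a[0]+a[2])//2,(a[1]+a[3])//2
            print(c,l,q["score"],a,P[v,u].round(3))
E
```

```text
0.0 [0.27236187 0.58950249 0.2125725 ] [ 2.14706222e-01  9.76678249e-01 -8.99517666e-04 -1.62606585e-04] 1.0026142314240727
scene stop_red 0.46 [206, 173, 224, 190] [ 0.563 -0.136  0.047]
scene stop_grey 0.65 [274, 214, 280, 226] [0.468 0.148 0.04 ]
scene pad_top 0.64 [240, 194, 250, 204] [0.517 0.006 0.051]
scene carriage_mid 0.66 [227, 191, 261, 220] [0.531 0.02  0.039]
top stop_red 0.59 [298, 173, 312, 196] [ 0.558 -0.14   0.052]
top stop_grey 0.66 [241, 170, 272, 214] [0.535 0.014 0.039]
top pad_top 0.67 [252, 189, 267, 208] [0.513 0.004 0.053]
top carriage_mid 0.87 [241, 172, 274, 214] [0.529 0.011 0.053]
```

View pics/top1.png

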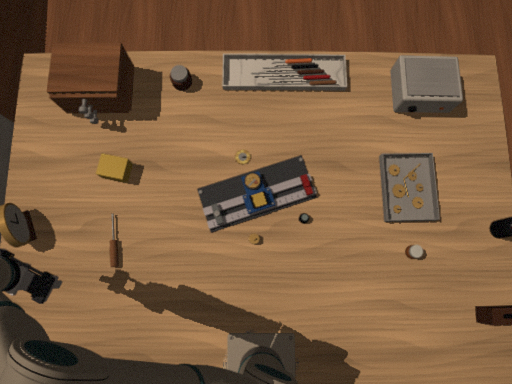

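View pics/scene1.png

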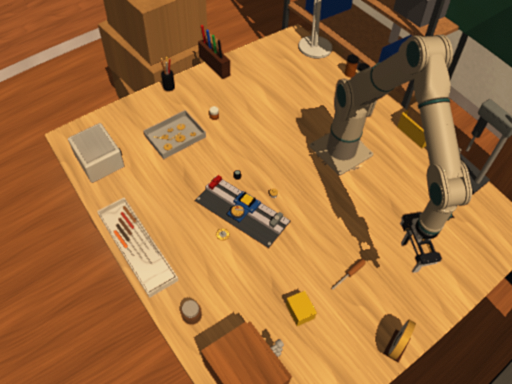

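The slide's rail runs from the grey stop, about (0.468, 0.148), to the red stop, about (0.560, -0.138). In the top view the pad is at px (259,199), about (0.515, 0.005). I'll go above the pad with the fingers shut, turned so that tool x lies along the rail.

```bash
python3 -m pendant '[[-0.03,-0.028,0,0.08],[-0.075,-0.07,0,0.2],[-0.12,-0.11,0,0.33],[-0.165,-0.152,0,0.46],[-0.21,-0.193,0,0.6],[-0.255,-0.235,0,0.72],[-0.3,-0.276,0,0.827],[-0.345,-0.318,0,0.827],[-0.39,-0.36,0,0.827],[-0.43,-0.396,0,0.827],[-0.455,-0.42,0,0.827],[-0.465,-0.428,0,0.827]]' 1 20
python3 -m pendant '[[0,0,0,0],[0,0,0,0]]'
python3 - <<'E'
from h import *
s=telemetry.sense();print(s["clock"],s["eef_pos"],s["ee_rot"],s["qpos"],s["finger_gap"])
im,P=cloud("wrist");np.save("w.npy",P);cv2.imwrite("pics/w1.png",im[...,::-1])
for l in("stop_red","pad_top","carriage_mid","stop_grey"):
    for q in viewer.look_for("wrist",l)[:1]:
        a=[int(x) for x in q["rect"]];u,v=(a[0]+a[2])//2,(a[1]+a[3])//2
        print(l,q["score"],a,P[v,u].round(4))
hsv=cv2.cvtColor(im,cv2.COLOR_RGB2HSV);z=P[...,2]
def fit(n,lo,hi,z0,z1):
    m=(cv2.inRange(hsv,lo,hi)>0)&(z>z0)&(z<z1)
    k,lab,st,_=cv2.connectedComponentsWithStats(m.astype(np.uint8))
    if k<2: return print(n,"none")
    i=1+st[1:,4].argmax();p=P[lab==i]
    print(n,st[i],p[:,2].mean().round(4),cv2.minAreaRect((p[:,:2]*1000).astype(np.float32)))
fit("pad",(20,120,80),(35,255,255),.045,.06)
fit("blue",(100,100,30),(130,255,255),.03,.045)
fit("red",(0,120,60),(8,255,255),.036,.048)
E
```

```text
clock: 2.0
eef_pos: [0.5157, 0.0043, 0.2136]
ee_rot: [0.591, 0.807, -0.0, 0.0]
contact_force: [-0.1, -0.1, -0.1]
finger_gap: 0.004
finger_force: 0.0
clock: 2.25
eef_pos: [0.5147, 0.0086, 0.2133]
ee_rot: [0.588, 0.809, 0.0, -0.001]
contact_force: [1.1, -0.4, -0.1]
finger_gap: 0.008
finger_force: 0.0
2.25 [0.51468561 0.00860186 0.21331724] [ 5.87995313e-01  8.08864053e-01  2.15428680e-04 -6.39809735e-04] [-0.28048555  0.45057947  0.3010968   1.89613913 -0.17885318  0.82146352
  0.42836691] 0.007727920179829217
pad_top 0.6 [226, 162, 265, 197] [0.509  0.0063 0.0517]
carriage_mid 0.73 [219, 127, 332, 218] [0.5383 0.0198 0.033 ]
stop_grey 0.64 [211, 22, 274, 51] [0.4647 0.1351 0.0497]
pad [ 228  160   39   37 1369] 0.0512 ((510.4751281738281, 7.972478866577148), (39.62788391113281, 39.550411224365234), 18.09414291381836)
blue [ 218  134  114   82 2593] 0.0361 ((538.7327270507812, 16.315513610839844), (119.45466613769531, 88.89655303955078), 17.982572555541992)
red none
```

View pics/w1.png

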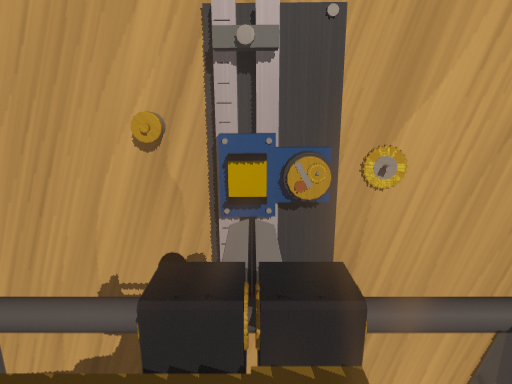

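The wrist view shows the pad at px (247,179), fitted at (0.5105, 0.0080, 0.051) and 40 mm square, which agrees with the sizes given. The rail is turned 18°. The red stop is hidden behind the fingers, so I'll refine it from the saved top view while I descend.

```bash
python3 -m pendant '[[0.003,-0.004,0.03,0],[0.003,-0.004,0.07,0],[0.003,-0.004,0.11,0],[0.003,-0.004,0.135,0],[0.003,-0.004,0.144,0],[0.003,-0.004,0.144,0],[0.003,-0.004,0.144,0],[0.003,-0.004,0.144,0]]'
python3 - <<'E'
import numpy as np,cv2
from h import telemetry
for c in("top","scene"):
    P=np.load(c+".npy");h=cv2.cvtColor(cv2.imread(c+"_raw.png"),cv2.COLOR_BGR2HSV);z=P[...,2]
    m=((h[...,0]<8)|(h[...,0]>172))&(h[...,1]>140)&(h[...,2]>60)&(z>.036)&(z<.06)&(abs(P[...,1]+.14)<.06)&(abs(P[...,0]-.56)<.06)
    p=P[m];d=np.array([.309,-.951]);e=np.array([.951,.309])
    q=p[:,:2]-[.5105,.008]
    print(c,m.sum(),np.percentile(q@d,[2,50,98]).round(4),np.percentile(q@e,[2,50,98]).round(4),z[m].mean())
s=telemetry.sense();print(s["eef_pos"],(s["eef_pos"][:2]-np.array([.5105,.008]))@np.array([[.309,.951],[-.951,.309]]))
E
```

```text
clock: 3.5
eef_pos: [0.5112, 0.0083, 0.0704]
ee_rot: [0.589, 0.808, 0.001, 0.001]
contact_force: [-0.7, -0.4, 0.1]
finger_gap: 0.002
finger_force: 0.0
top 128 [0.1506 0.1597 0.1707] [-0.0295 -0.0013  0.0311] 0.04347759034712109
scene 63 [0.1482 0.156  0.1659] [-0.0286  0.0041  0.0338] 0.04250432869005275
[0.5112097  0.00826745 0.07044424] [-3.50440721e-05  7.57568006e-04]
```

The tip is centred over the pad. The red stop is about 158 mm along the rail, so the travel is about 103 mm. Next I press the pad.

```bash
python3 -m pendant '[[0,0,0.006,0],[0,0,0.01,0],[0,0,0.013,0],[0,0,0.015,0],[0,0,0.016,0],[0,0,0.016,0],[0,0,0.016,0]]'
```

```text
clock: 4.38
eef_pos: [0.5105, 0.0081, 0.0542]
ee_rot: [0.589, 0.808, 0.0, -0.0]
contact_force: [-2.9, 0.1, 11.9]
finger_gap: 0.003
finger_force: 5.7
```

The pad is pressed: 11.9 N, about 5 mm down. Next I push towards red, which is tool -x.

```bash
python3 -m pendant '[[-0.003,0,0,0],[-0.007,0,0,0],[-0.011,0,0,0],[-0.016,0,0,0],[-0.024,0,0,0],[-0.032,0,0,0],[-0.04,0,0,0],[-0.048,0,0,0],[-0.056,0,0,0],[-0.064,0,0,0],[-0.072,0,0,0],[-0.076,0,0,0]]'
python3 - <<'E'
from h import *
for c in("top","scene"):
    im,P=cloud(c);h=cv2.cvtColor(im,cv2.COLOR_RGB2HSV);z=P[...,2]
    q=P[...,:2]-[.5105,.008];a=q@[.309,-.951];b=q@[.951,.309]
    m=(cv2.inRange(h,(100,100,20),(130,255,255))>0)&(z>.028)&(z<.045)&(abs(b)<.035)&(abs(a)<.2)
    print(c,m.sum(),np.percentile(a[m],[2,98]).round(4))
im,P=cloud("scene");cv2.imwrite("pics/s2.png",cv2.resize(im[130:260,160:330,::-1],None,fx=4,fy=4))
E
```

```text
clock: 5.88
eef_pos: [0.5349, -0.0648, 0.0545]
ee_rot: [0.589, 0.808, 0.001, 0.001]
contact_force: [-1.4, 0.8, 11.7]
finger_gap: 0.008
finger_force: 5.6Traceback (most recent call last):
  File "<stdin>", line 6, in <module>
    return _quantile_unchecked(
        a, q, axis, out, overwrite_input, method, keepdims, weights)
    return _ureduce(a,
                    func=_quantile_ureduce_func,
    ...<5 lines>...
                    overwrite_input=overwrite_input,
                    method=method)
    r = func(a, **kwargs)
    result = _quantile(arr,
                       quantiles=q,
    ...<2 lines>...
                       out=out,
                       weights=wgt)
    slices_having_nans = np.isnan(arr[-1, ...])
                                  ~~~^^^^^^^^^
IndexError: index -1 is out of bounds for axis 0 with size 0
```

The top view is blocked by the arm. The pad is still held at 11.7 N and the carriage is sliding easily, so I'll creep up to the stop.

```bash
python3 -m pendant '[[-0.003,0,0,0],[-0.007,0,0,0],[-0.011,0,0,0],[-0.015,0,0,0],[-0.018,0,0,0],[-0.021,0,0,0],[-0.023,0,0,0],[-0.024,0,0,0],[-0.024,0,0,0]]'
python3 - <<'E'
from h import *
im,P=cloud("scene");cv2.imwrite("pics/s2.png",cv2.resize(im[130:260,160:330,::-1],None,fx=4,fy=4))
E
```

```text
clock: 7.05
eef_pos: [0.5425, -0.0874, 0.0547]
ee_rot: [0.589, 0.808, 0.001, 0.001]
contact_force: [-0.9, -0.2, 10.6]
finger_gap: 0.004
finger_force: 5.6
```

View pics/s2.png

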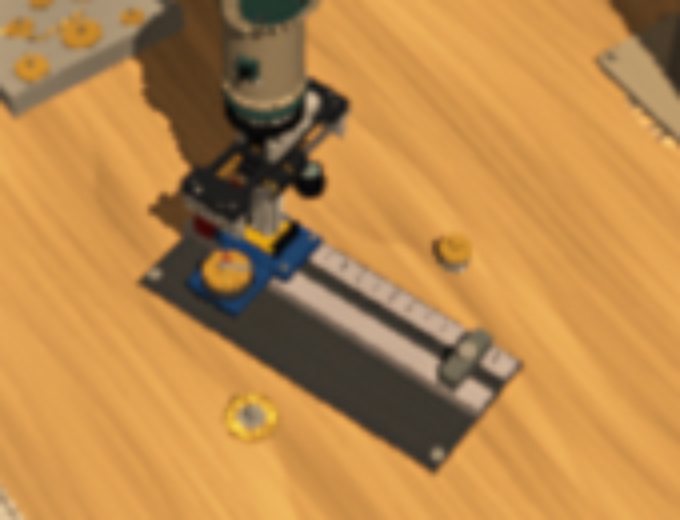

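The carriage has followed the finger and is now near the red stop (crop px 205,225). I'll continue slowly and press a touch deeper.

```bash
python3 -m pendant '[[-0.002,0,0.0005,0],[-0.004,0,0.0005,0],[-0.006,0,0.0005,0],[-0.008,0,0.0005,0],[-0.008,0,0.0005,0],[-0.008,0,0.0005,0]]'
```

```text
clock: 7.85
eef_pos: [0.5437, -0.0914, 0.0538]
ee_rot: [0.588, 0.809, 0.002, -0.001]
contact_force: [-1.6, 6.6, 11.6]
finger_gap: 0.007
finger_force: 5.8
```

There is now about 6.8 N of resistance along the rail at 105 mm of travel, so it has reached the stop. I'll push a bit more so the cheek takes the load and confirms it.

```bash
python3 -m pendant '[[-0.003,0,0,0],[-0.006,0,0,0],[-0.009,0,0,0],[-0.012,0,0,0],[-0.012,0,0,0],[-0.012,0,0,0]]'
```

```text
clock: 8.6
eef_pos: [0.5464, -0.1017, 0.0535]
ee_rot: [0.588, 0.809, 0.002, -0.003]
contact_force: [-2.8, 7.5, 12.1]
finger_gap: 0.006
finger_force: 5.8
```

```bash
python3 -m pendant '[[-0.002,0,0,0],[-0.004,0,0,0],[-0.006,0,0,0],[-0.006,0,0,0],[-0.006,0,0,0]]'
```

```text
clock: 9.22
eef_pos: [0.5467, -0.1026, 0.0534]
ee_rot: [0.587, 0.81, 0.003, -0.006]
contact_force: [-5.4, 16.2, 16.7]
finger_gap: 0.005
finger_force: 10.2
```

The cheek is loaded with about 17 N against the stop. I'll relax slightly, keeping a push toward the stop, then lift straight up.

```bash
python3 -m pendant '[[0.002,0,0,0],[0.004,0,0,0],[0.004,0,-0.003,0],[0.004,0,-0.006,0],[0.004,0,-0.01,0],[0.005,0,-0.015,0],[0.006,0,-0.03,0],[0.006,0,-0.06,0],[0.006,0,-0.1,0],[0.006,0,-0.14,0],[0.006,0,-0.15,0],[0.006,0,-0.15,0]]'
python3 -m pendant '[[0.04,0,0,0],[0.09,0,0,0],[0.14,0,0,0],[0.19,0,0,0],[0.24,0,0,0],[0.28,0,0,0],[0.3,0,0,0],[0.3,0,0,0],[0.3,0,0,0]]'
python3 - <<'E'
from h import *
o=[]
for c in("top","scene"):
    im,P=cloud(c);h=cv2.cvtColor(im,cv2.COLOR_RGB2HSV);z=P[...,2]
    q=P[...,:2]-[.5105,.008];a=q@[.309,-.951];b=q@[.951,.309]
    k=(abs(b)<.04)&(abs(a)<.2)
    for n,lo,hi,z0,z1 in(("blue",(100,80,20),(130,255,255),.028,.046),("red",(0,140,60),(8,255,255),.03,.048),("pad",(20,120,80),(35,255,255),.042,.06)):
        m=(cv2.inRange(h,lo,hi)>0)&(z>z0)&(z<z1)&k
        if m.any():print(c,n,m.sum(),np.percentile(a[m],[2,50,98]).round(4),np.median(z[m]))
    o.append(cv2.resize(im[140:240,180:340,::-1],(640,290)) if c=="top" else cv2.resize(im[150:250,170:330,::-1],(640,290)))
cv2.imwrite("pics/f.png",np.vstack(o))
E
```

```text
clock: 10.72
eef_pos: [0.5475, -0.1065, 0.2036]
ee_rot: [0.589, 0.808, 0.0, 0.001]
contact_force: [0.2, -0.9, 0.3]
finger_gap: 0.006
finger_force: 0.0
clock: 11.85
eef_pos: [0.4553, 0.178, 0.2022]
ee_rot: [0.59, 0.808, -0.001, -0.0]
contact_force: [0.4, 0.4, 0.5]
finger_gap: 0.007
finger_force: 0.0
top blue 304 [0.0632 0.0994 0.1486] 0.03619821756858199
top red 82 [0.1536 0.163  0.1704] 0.04277872105800884
top pad 129 [0.0894 0.1067 0.1257] 0.050781109765632326
scene blue 148 [0.0575 0.0807 0.1461] 0.035855134286925106
scene red 51 [0.1499 0.1582 0.171 ] 0.04002156916419142
scene pad 72 [0.0858 0.1065 0.1234] 0.0498860561456832
```

View pics/f.png

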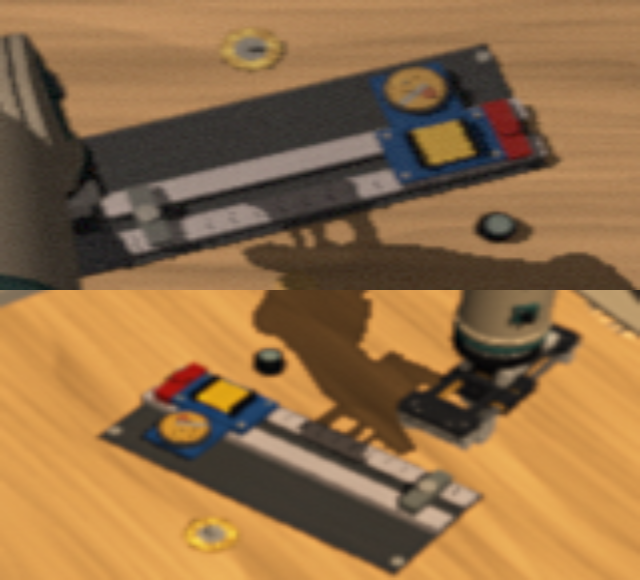

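The carriage (px 440,145 in the top half) sits flush against the red stop (505,130). The pad is back up at 51 mm, pad and stop are about 54 mm apart, and the bench items show no disturbance.

```bash
python3 -c "
from bench import order;print(order.close_job())"
```

```text
the job is handed in; nothing more can be done
None
```

The job is handed in: the carriage rests against the red stop with the pad up and its brake on, the arm is clear, and it took about 12 s of the 37 s allowed.

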